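Knock the jammed plug out of the green hole saw

TASK

A round wooden plug is jammed inside the green hole saw on the emptying rack. Take the red-handled knock-out rod from the tool block, put it down through the hole in the green saw's back and push the plug out so that it drops into the tray below. Push the rod right down until its collar sits on the saw, and leave it standing there.

Things in the scene. Friction and masses are not known exactly. Their poses are not given: they have to be found in the camera images.
- rod: Knock-out rod, 250 g, upright, tip down in a wooden tool block 72 mm tall (18 mm hole, 66 deep; an awl stands 100 mm away in the other hole). Origin: centre of the tip's end; z up along the rod. Steel shank dia 12 at z 0 to 62 mm, steel collar dia 54 at z 62 to 68, red round handle dia 28 at z 68 to 143. At the start the collar rests on the block, the tip 10 mm above the bench.
- green_saw: Green hole saw: fixed steel cup, dia 76, 50 mm tall, teeth down on the rack, closed back up. Origin: centre of the toothed rim, 80 mm above the bench; z up, back's top at z 50 mm. The back is 5 mm thick with a central 32 mm access hole; the rod's collar cannot pass it. A seated collar puts the rod's tip 12 mm below the origin. Yellow and grey saws (same size, empty) share the row.
- rack: Wooden rack, 110 x 330 mm, fixed; its origin is on the bench under its centre, y along the row of saws, which stand at y -100, 0 and 100 mm in varying order. Deck top 80 mm above the bench, 16 mm thick, with a 72 mm hole under each saw; below it a tray, floor 6 mm above the bench, one bay per saw. Nothing between the rack and the tool block is taller than saws and rod.
- plug: Light wooden disc, dia 65 mm, 26 mm thick, about 60 g, jammed in the green saw and seen through the access hole. Origin: centre of its underside, 14 mm above the saw's origin at the start; z up. It gives way to a push of 5 to 15 N from above, stays tight until its top has been pushed down to the teeth, then drops into the tray.
There are look-alikes about, which are no part of the job. What is shaped like the plug but pink is not meant.

How it is judged:
On the way, in this order (a step that is already met when the one before it is completed fails the run):
1. the rod's tip is in the green saw's access hole, the plug still in the saw (z of rod in the frame of green_saw below 0.048 m and horizontal distance between rod and green_saw below 0.016 m and z of plug in the frame of green_saw above 0.003 m), for 0.05 s.
2. the plug is out of the saw, below the deck (z of plug in the frame of green_saw below -0.035 m and horizontal distance between plug and green_saw below 0.06 m), for 0.05 s.
At the end, for the whole second after the job is handed in: Plug at rest in the tray bay under the green saw (underside over 35 mm below the teeth, within 60 mm of the saw's axis). Rod left standing at rest in the green saw's hole: within 10 degrees of upright, tip within 16 mm of the axis, collar within 7 mm of seated (all of step 2 and linear speed of each of plug, rod below 0.03 m/s and z of rod in the frame of green_saw below -0.005 m and horizontal distance between rod and green_saw below 0.016 m and angle between rod's own z axis and vertical below 0.17 rad); the robot touches nothing.
It also fails if it takes over 45 s, if anything falls off the work surface, if the arm or the gripper's body presses on something with over 40 N, if the wrist force passes 120 N, or if a joint passes its speed limit or range.

ROBOT

A 6-joint arm with a two-finger parallel gripper is mounted at the origin on the work surface. World frame = base frame: x ahead of the robot, y to its left, z up, the work surface at z = 0. Lengths are in m, angles in rad, forces in N, time in s.
With the tool pointing down it reaches from about 0.25 to 0.725 m from the base axis. Payload 4 kg.
Tool frame: the origin (TCP) lies at the very end of the fingers, on their centre line; the grasp point (between the pads) lies 19 mm behind it; x points along the fingers, y is the direction in which the jaws open and shut, and the axes are right-handed (so a half turn about x gives the same grasp; the last joint's range is limited). The gripper opens to 85 mm and grips with 20 to 120 N. Pads are 22 mm wide; open, the fingers measure 114 mm over their backs; the gripper's body (76 mm by 85 mm) begins 54 mm behind the grasp point. The pads swing forward as they close: fully open they stand 13 mm farther back than shut.
Start: joints at [-1.117, 0.241, 0.005, 1.335, 0, 1.571], TCP at [0.219, -0.449, 0.231] pointing down, gripper open.
Joint ranges: [-2.72, 2.72], [-1.05, 1.87], [-1.09, 1.28], [-1.99, 2.15], [-1.42, 1.44], [-3.14, 3.14]. Speed limits (rad/s): [2.79, 2.79, 3.14, 3.14, 3.14, 3.14].

INTERFACE

Orientations are given as a unit quaternion [x, y, z, w].
In Python, from workcell import get_obs, camera, job_done gives the robot as it stands. The module is installed in compiled form; this text tells all that it offers.
- The arm moves only by the tool arm_command, never from a script. Its argument "motion" is a list of rows, each an object of numbers: "x", "y", "z": the shift along the tool's x, y, z in m; "roll": the turn about the tool's x in rad; "fingers": the opening, from 0 (shut) to 1 (fully open). A call has 1 to 20 rows; each row shifts and turns the pose as measured when the row begins, along the tool's axes as they then stand; what a row does not reach is not made up. A row lasts 1/12 s, in which the tool goes at most 41.7 mm and 7.16 degrees, less where a joint would pass 70% of its speed; a pose out of reach is approached as far as the arm can. A call is refused whole if a number of a shift passes 0.0417 or a number of a turn 0.125, either way. A call with a gripper value outside its range is refused whole. The fingers move at their own pace and stop on an object; the grip force is fixed at half the most. Time passes only in rows, so rows that do not move let the fingers close. It gives the time, the measured TCP pose, the force and the opening at its end, in the units of the state.
- get_obs(): the state, without advancing time (a new reading comes with each control period).
- camera(name): name is "scene" or "side" or "wrist"; returns a dict with "frame" (420x560x3 uint8, red, green, blue), "intrinsics" (3x3 intrinsics, pixels), "k1" (the pictures are not rectified: a ray, as slopes to the right and down, at radius r is drawn at 1 + k1 r^2 times it, then the intrinsics apply), "rvec" (rotation vector, rad) and "tvec" (3), from world to camera coordinates, as OpenCV has them. Camera axes: x right, y down, z forward; pixel columns grow to the right and rows downward; lengths in m; the calibration is good to about 2 mm. A picture is of the moment at which its call begins. There is no depth.
- job_done(): hands the job in, once; it reports no verdict.
The state is a dict: "clock": time; "joint_pos": joint angles; "joint_vel": joint speeds; "tau": joint torques, N m; "eef_pos": TCP position; "tool_rot": TCP orientation; "ft_force": force on the tool from outside, world axes, zero at the start; "ft_torque": the same for the moment, N m; "grip_width": finger opening in m.
Only numpy, scipy, OpenCV 4.12 (cv2) and the standard library are available. Lean on these libraries where they do the work, as an engineer would, in place of code of your own. Each camera call takes 0.05 s, during which the arm holds its last target.

## Working session

There is one attempt and no reset: what is moved stays moved. The work goes in short steps, Python scripts to look and compute and a tool call to move; the robot and the scene stay as the last step left them, time stands still between calls to the robot, and variables do not carry over. Pictures are saved under pics/ and viewed, and the job is handed in when it is done.

Besides the shell and the picture viewer there is one more tool, called after ">>>" as a command line: name --argument value ..., lists and objects as JSON in quotes. arm_command: Moves the arm, as the interface text tells. Its arguments: {"type":"object","properties":{"motion":{"type":"array","items":{"type":"object","properties":{"x":{"type":"number"},"y":{"type":"number"},"z":{"type":"number"},"roll":{"type":"number"},"fingers":{"type":"number"}}}}},"required":["motion"]}

```bash
mkdir -p pics; cat > h.py <<'E'
import numpy as np, cv2
from workcell import get_obs, camera, job_done
def shot(n,tag):
    c=camera(n); cv2.imwrite(f'pics/{tag}.png',c['frame'][:,:,::-1]); np.savez(f'pics/{tag}.npz',**{k:np.array(v) for k,v in c.items()}); return c
def load(tag): return dict(np.load(f'pics/{tag}.npz'))
def ray(c,u,v):
    K=np.array(c['intrinsics']);k=float(c['k1'])
    d=np.array([k,0,0,0],float)
    p=cv2.undistortPoints(np.array([[[u,v]]],float),K,d)[0,0]
    R=cv2.Rodrigues(np.array(c['rvec'],float))[0];t=np.array(c['tvec'],float).ravel()
    return -R.T@t, R.T@np.array([p[0],p[1],1.])
def onz(c,u,v,z):
    o,d=ray(c,u,v); return o+d*(z-o[2])/d[2]
def two(c1,p1,c2,p2):
    o1,d1=ray(c1,*p1);o2,d2=ray(c2,*p2)
    s=np.linalg.lstsq(np.stack([d1,-d2],1),o2-o1,rcond=None)[0]
    a=o1+s[0]*d1;b=o2+s[1]*d2
    return (a+b)/2,np.linalg.norm(a-b)
def proj(c,P):
    K=np.array(c['intrinsics']);return cv2.projectPoints(np.array(P,float).reshape(-1,3),np.array(c['rvec'],float),np.array(c['tvec'],float),K,np.array([float(c['k1']),0,0,0]))[0][:,0]
E
python3 - <<'E'
from h import *
for n in ['scene','side','wrist']:
    c=shot(n,n+'0'); o,d=ray(c,280,210); print(n,o.round(3),d.round(3),c['k1'])
print(get_obs())
E
```

```text
scene [0.769 0.386 0.8  ] [-0.303 -0.409 -0.861] -0.08792002819137543
side [-0.013  0.601  0.907] [ 0.48  -0.493 -0.725] -0.030209880682092554
wrist [ 0.287 -0.417  0.373] [-0.268 -0.139 -0.953] -0.016561546128306934
{'clock': 0.15, 'joint_pos': array([-1.11700190e+00,  2.41263525e-01,  4.02749170e-03,  1.33519324e+00,
       -1.44109288e-05,  1.57081824e+00]), 'joint_vel': array([ 1.71885400e-03, -1.92821025e-03,  4.17883179e-03, -1.41251384e-03,
        9.72763084e-05,  2.71225589e-04]), 'tau': array([-4.83503720e-05, -3.72635365e+01,  2.52638787e+01,  1.23764362e-02,
       -1.55643801e-05, -2.12707249e-06]), 'eef_pos': array([ 0.21897528, -0.44896578,  0.23060331]), 'tool_rot': array([-0.68884965, -0.15962125,  0.68911934, -0.15849847]), 'ft_force': array([ 0.43825708, -0.03214057,  0.1608783 ]), 'ft_torque': array([ 0.00966642, -0.02821913,  0.0558839 ]), 'grip_width': 0.08542969395646037}
```

View pics/scene0.png

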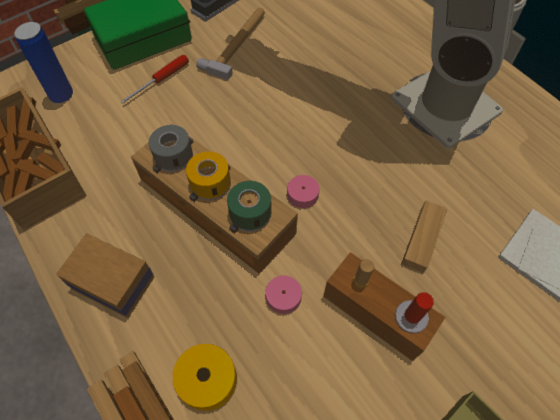

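View pics/side0.png

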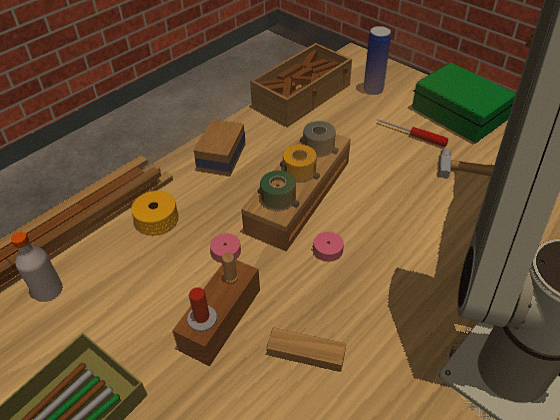

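View pics/wrist0.png

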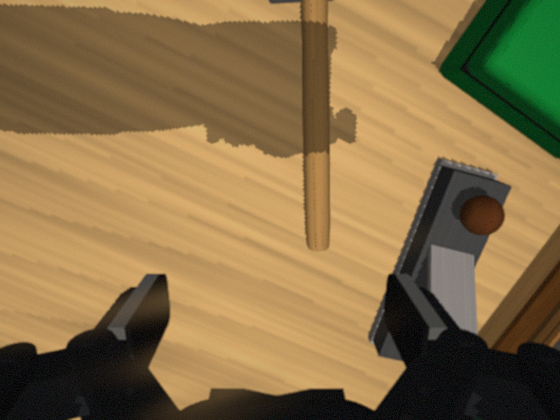

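The scene view shows three saws on the rack: grey (170,146), yellow (208,175) and green (249,204). The red-handled rod is in the block at (420,310), with the awl at (365,275). In the side view the green saw is at (278,188) and the rod at (199,308). Other red or green items are the screwdriver at (170,68), the green box at (135,25) and the pink discs at (303,191) and (284,294). None of those is the rod or the saw.

```bash
python3 - <<'E'
from h import *
a=load('scene0');b=load('side0')
def m(c,box,f):
    x0,y0,x1,y1=box; im=c['frame'].astype(int); M=np.zeros(im.shape[:2],np.uint8)
    r=im[y0:y1,x0:x1]; M[y0:y1,x0:x1]=f(r[...,0],r[...,1],r[...,2]); return M
red=lambda r,g,b:(r>90)&(g<0.4*r)&(b<0.4*r)
grn=lambda r,g,b:(g>1.2*r)&(g>b*1.02)&(g>30)
for n,c,rb,gb in [('scene',a,(395,280,445,335),(220,175,280,235)),('side',b,(180,280,220,330),(255,165,302,215))]:
    for nm,box,f in [('red',rb,red),('grn',gb,grn)]:
        M=m(c,box,f); ys,xs=np.nonzero(M); print(n,nm,M.sum(),xs.min(),xs.max(),ys.min(),ys.max(),xs.mean(),ys.mean())
t=[]
for c,bs in ((a,[(380,270,460,350),(215,170,285,240)]),(b,[(160,270,240,350),(243,153,313,223)])):
    for x0,y0,x1,y1 in bs: t.append(cv2.resize(c['frame'][y0:y1,x0:x1],(300,300),interpolation=cv2.INTER_CUBIC))
cv2.imwrite('pics/crop1.png',np.vstack([np.hstack(t[:2]),np.hstack(t[2:])])[:,:,::-1])
E
```

```text
scene red 217 416 432 293 308 424.2442396313364 300.4700460829493
scene grn 961 227 269 181 226 248.3194588969823 200.4432882414152
side red 156 189 203 288 314 196.28205128205127 293.97435897435895
side grn 274 260 293 171 194 271.43430656934305 180.6897810218978
```

View pics/crop1.png

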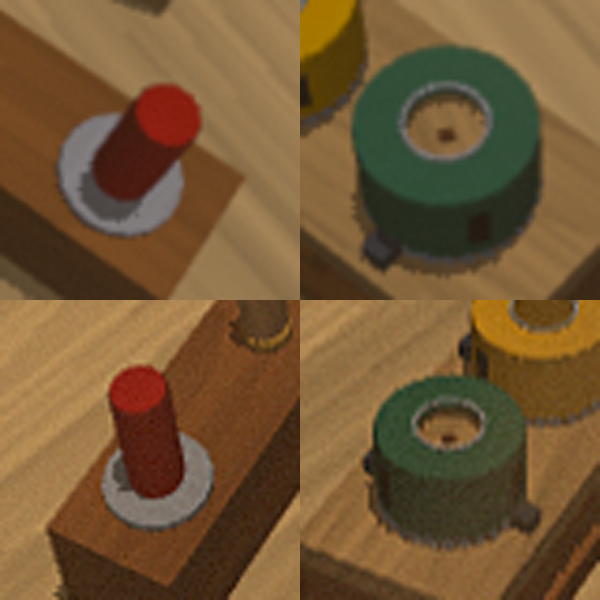

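The crop confirms the rod (red round handle on a grey collar) and the green saw (wood disc with a dark mark visible through the hole). Next I triangulate, then check with projected circles.

```bash
python3 - <<'E'
from h import *
a=load('scene0');b=load('side0')
def el(c,box,thr,fn):
    x0,y0,x1,y1=box; im=c['frame'][y0:y1,x0:x1]; im=cv2.resize(im,None,fx=8,fy=8,interpolation=cv2.INTER_CUBIC).astype(int)
    M=fn(im[...,0],im[...,1],im[...,2]).astype(np.uint8)
    cs=cv2.findContours(M,cv2.RETR_EXTERNAL,cv2.CHAIN_APPROX_NONE)[0]
    k=max(cs,key=cv2.contourArea); e=cv2.fitEllipse(cv2.convexHull(k))
    return ((e[0][0]+.5)/8-.5+x0,(e[0][1]+.5)/8-.5+y0),np.array(e[1])/8
br=lambda r,g,b:(r>135)&(g<0.35*r)
top=lambda r,g,b:(g<1.2*r)
pa=el(a,(395,280,445,335),0,br);pb=el(b,(180,280,220,330),0,br);print('handle top',pa,pb)
P,e=two(a,pa[0],b,pb[0]);print(P,e)
ga=el(a,(236,186,262,211),0,top);gb=el(b,(263,172,292,193),0,lambda r,g,b:(g<1.13*r));print('hole',ga,gb)
G,e=two(a,ga[0],b,gb[0]);print(G,e)
t=[]
th=np.linspace(0,2*np.pi,60)
def circ(C,r): return np.c_[C[0]+r*np.cos(th),C[1]+r*np.sin(th),0*th+C[2]]
for c,bs in ((a,[(380,270,460,350),(215,170,285,240)]),(b,[(160,270,240,350),(243,153,313,223)])):
    for i,(x0,y0,x1,y1) in enumerate(bs):
        im=cv2.resize(c['frame'][y0:y1,x0:x1],(300,300),interpolation=cv2.INTER_CUBIC)
        cl=[(P,.014),([*P[:2],.078],.027)] if i==0 else [(G,.016),(G,.038),([*G[:2],.08],.038)]
        for C,r in cl:
            q=(proj(c,circ(C,r))-[x0,y0]+.5)*300/(x1-x0)-.5
            cv2.polylines(im,[q.round().astype(int)],True,(255,255,0),1)
        t.append(im)
cv2.imwrite('pics/crop2.png',np.vstack([np.hstack(t[:2]),np.hstack(t[2:])])[:,:,::-1])
E
```

```text
handle top ((424.88387870788574, 300.5425395965576), array([13.92483997, 15.74169254])) ((196.26016235351562, 293.2988815307617), array([11.46159363, 14.39302826]))
[0.45902897 0.32750983 0.15104907] 0.0014349136553096814
hole ((248.47702884674072, 197.97932815551758), array([19.09442139, 22.16680908])) ((283.727087020874, 183.78872394561768), array([17.88724327, 30.55085182]))
[0.55747667 0.00534152 0.1156948 ] 0.006509558052895074
```

View pics/crop2.png

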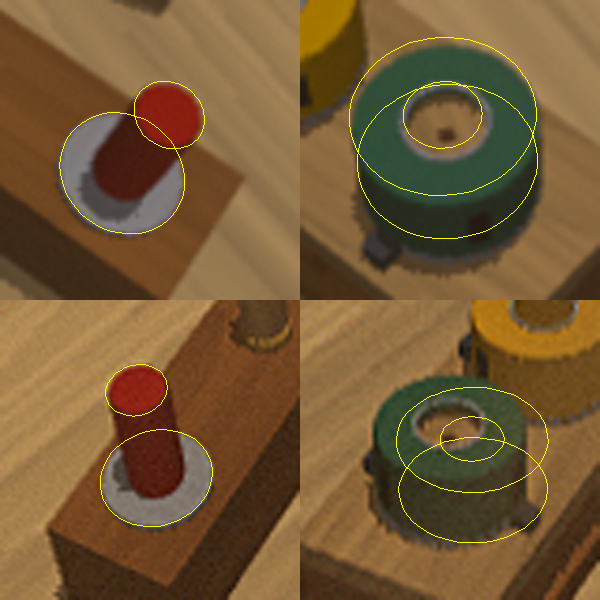

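The rod fits: its top is at 0.151 against 0.153 expected. The side mask for the saw hole was bad, so I'm redoing it from the ring itself.

```bash
python3 - <<'E'
from h import *
a=load('scene0');b=load('side0')
def hole(c,box):
    x0,y0,x1,y1=box; im=cv2.resize(c['frame'][y0:y1,x0:x1],None,fx=8,fy=8,interpolation=cv2.INTER_CUBIC).astype(int)
    M=(im[...,1]>1.13*im[...,0]).astype(np.uint8)
    M=cv2.morphologyEx(M,cv2.MORPH_CLOSE,np.ones((7,7)))
    cs,h=cv2.findContours(M,cv2.RETR_CCOMP,cv2.CHAIN_APPROX_NONE)
    k=max([q for q,hh in zip(cs,h[0]) if hh[3]>=0],key=cv2.contourArea)
    e=cv2.fitEllipse(cv2.convexHull(k)); return ((e[0][0]+.5)/8-.5+x0,(e[0][1]+.5)/8-.5+y0),np.array(e[1])/8
ga=hole(a,(215,170,285,240));gb=hole(b,(243,153,313,223));print(ga,gb)
G,e=two(a,ga[0],b,gb[0]);print(G,e, onz(a,*ga[0],.13),onz(b,*gb[0],.13))
th=np.linspace(0,2*np.pi,60);t=[]
for c,(x0,y0,x1,y1) in ((a,(215,170,285,240)),(b,(243,153,313,223))):
    im=cv2.resize(c['frame'][y0:y1,x0:x1],(350,350),interpolation=cv2.INTER_CUBIC)
    for z,r in ((.13,.016),(.13,.038),(.08,.038)):
        q=(proj(c,np.c_[G[0]+r*np.cos(th),G[1]+r*np.sin(th),0*th+z])-[x0,y0]+.5)*5-.5
        cv2.polylines(im,[q.round().astype(int)],True,(255,255,0),1)
    t.append(im)
cv2.imwrite('pics/crop3.png',np.hstack(t)[:,:,::-1])
from scipy.spatial.transform import Rotation as R
print(R.from_quat(get_obs()['tool_rot']).as_matrix().round(4))
E
```

```text
((248.49848175048828, 197.982271194458), array([18.91487122, 22.09262848])) ((277.69955825805664, 181.62298393249512), array([13.55742931, 18.44492149]))
[0.56244703 0.01577249 0.12899093] 0.001023439382524723 [0.56292214 0.01690394 0.13      ] [0.56181142 0.01590368 0.13      ]
[[-7.000e-04  4.384e-01 -8.988e-01]
 [ 1.500e-03 -8.988e-01 -4.384e-01]
 [-1.000e+00 -1.600e-03  0.000e+00]]
```

View pics/crop3.png

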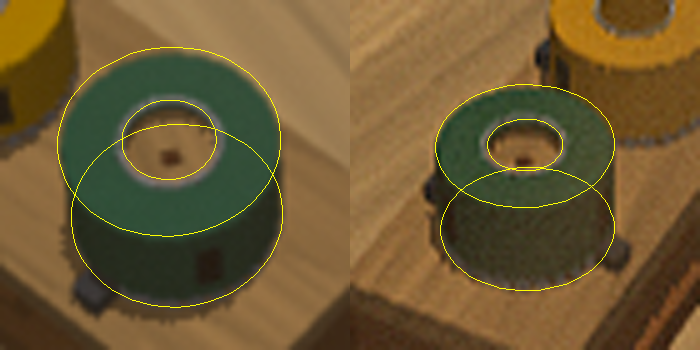

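```bash
python3 - <<'E'
from h import *
a=load('scene0');b=load('side0')
for n,p,q in [('awl top',(368,264),(229,257)),]:
    print(n,*two(a,p,b,q))
for p in [(357,256),(442,311)]: print('block back edge',onz(a,*p,.072))
print('yellow',onz(a,207,168,.13),'grey',onz(a,169,140,.13))
E
```

```text
awl top [0.48312878 0.23011547 0.13918977] 0.001759524884931263
block back edge [0.45981902 0.19260172 0.072     ]
block back edge [0.41131824 0.35121232 0.072     ]
yellow [ 0.58731617 -0.07831688  0.13      ] grey [ 0.61104673 -0.17448927  0.13      ]
```

>>> arm_command --motion '[{"roll": -0.124}, {"roll": -0.124}, {"roll": -0.124}, {"roll": -0.124}, {"roll": -0.124}, {"roll": -0.124}, {"roll": -0.124}, {"roll": -0.124}, {"roll": -0.124}, {"roll": -0.124}, {"roll": -0.121}]'

```text
schema error: expected keys x, y, z, roll, fingers
```

```bash
cat >> h.py <<'E'
from scipy.spatial.transform import Rotation as Ro
def togo(P):
    o=get_obs();M=Ro.from_quat(o['tool_rot']).as_matrix();d=np.array(P)-o['eef_pos']
    print('t',round(o['clock'],2),'eef',o['eef_pos'].round(4),'togo tool',(M.T@d).round(4),'f',np.round(o['ft_force'],1),'w',round(o['grip_width'],4),'j',np.round(o['joint_pos'],2));print('y axis',M[:,1].round(3),'x',M[:,0].round(3))
E
python3 -c "
from h import *
togo([.459,.3275,.231])"
```

```text
t 0.15 eef [ 0.219  -0.449   0.2306] togo tool [ 0.0006 -0.5927 -0.5561] f [ 0.4 -0.   0.2] w 0.0854 j [-1.12  0.24  0.    1.34 -0.    1.57]
y axis [ 0.438 -0.899 -0.002] x [-0.001  0.001 -1.   ]
```

>>> arm_command --motion '[{"x": 0, "y": 0, "z": 0, "roll": -0.124, "fingers": 1}, {"x": 0, "y": 0, "z": 0, "roll": -0.124, "fingers": 1}, {"x": 0, "y": 0, "z": 0, "roll": -0.124, "fingers": 1}, {"x": 0, "y": 0, "z": 0, "roll": -0.124, "fingers": 1}, {"x": 0, "y": 0, "z": 0, "roll": -0.124, "fingers": 1}, {"x": 0, "y": 0, "z": 0, "roll": -0.124, "fingers": 1}, {"x": 0, "y": 0, "z": 0, "roll": -0.124, "fingers": 1}, {"x": 0, "y": 0, "z": 0, "roll": -0.124, "fingers": 1}, {"x": 0, "y": 0, "z": 0, "roll": -0.124, "fingers": 1}, {"x": 0, "y": 0, "z": 0, "roll": -0.124, "fingers": 1}, {"x": 0, "y": 0, "z": 0, "roll": -0.121, "fingers": 1}]'

```text
clock: 1.07
eef_pos: [0.2176, -0.4461, 0.2261]
tool_rot: [0.432, 0.565, -0.428, 0.558]
ft_force: [-0.0, 0.2, -0.4]
grip_width: 0.0856
```

```bash
python3 -c "
from h import *
togo([.459,.3275,.231])"
```

```text
t 1.07 eef [ 0.2176 -0.4461  0.2261] togo tool [ 0.0021  0.4344 -0.6842] f [-0.   0.2 -0.4] w 0.0856 j [-1.12  0.25 -0.    1.33  0.    0.19]
y axis [ 0.966  0.26  -0.002] x [-0.005  0.011 -1.   ]
```

>>> arm_command --motion '[{"x": -0.002, "y": 0.0217, "z": -0.0342, "roll": 0, "fingers": 1}, {"x": -0.002, "y": 0.0217, "z": -0.0342, "roll": 0, "fingers": 1}, {"x": -0.002, "y": 0.0217, "z": -0.0342, "roll": 0, "fingers": 1}, {"x": -0.002, "y": 0.0217, "z": -0.0342, "roll": 0, "fingers": 1}, {"x": -0.002, "y": 0.0217, "z": -0.0342, "roll": 0, "fingers": 1}, {"x": -0.002, "y": 0.0217, "z": -0.0342, "roll": 0, "fingers": 1}, {"x": -0.002, "y": 0.0217, "z": -0.0342, "roll": 0, "fingers": 1}, {"x": -0.002, "y": 0.0217, "z": -0.0342, "roll": 0, "fingers": 1}, {"x": -0.002, "y": 0.0217, "z": -0.0342, "roll": 0, "fingers": 1}, {"x": -0.002, "y": 0.0217, "z": -0.0342, "roll": 0, "fingers": 1}, {"x": -0.002, "y": 0.0217, "z": -0.0342, "roll": 0, "fingers": 1}, {"x": -0.002, "y": 0.0217, "z": -0.0342, "roll": 0, "fingers": 1}, {"x": -0.002, "y": 0.0217, "z": -0.0342, "roll": 0, "fingers": 1}, {"x": -0.002, "y": 0.0217, "z": -0.0342, "roll": 0, "fingers": 1}, {"x": -0.002, "y": 0.0217, "z": -0.0342, "roll": 0, "fingers": 1}, {"x": -0.002, "y": 0.0217, "z": -0.0342, "roll": 0, "fingers": 1}]'

```text
clock: 2.4
eef_pos: [0.4106, 0.1852, 0.2607]
tool_rot: [0.436, 0.563, -0.431, 0.555]
ft_force: [0.9, -0.6, 0.2]
grip_width: 0.0852
```

```bash
python3 -c "
from h import *
togo([.459,.3275,.231])
shot('wrist','wrist1')"
```

```text
t 2.4 eef [0.4106 0.1852 0.2607] togo tool [ 0.0312  0.0824 -0.1253] f [ 0.9 -0.6  0.2] w 0.0852 j [ 0.41  0.13 -0.06  1.39  0.01  1.73]
y axis [ 0.968  0.249 -0.002] x [-0.005  0.012 -1.   ]
```

View pics/wrist1.png

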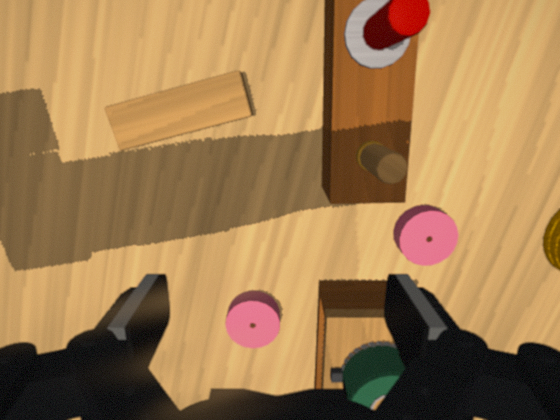

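The wrist view shows the rod at (390,25), jaws roughly across the block, and the green saw at (375,375).

>>> arm_command --motion '[{"x": 0, "y": 0.021, "z": -0.033, "roll": 0, "fingers": 1}, {"x": 0, "y": 0.021, "z": -0.033, "roll": 0, "fingers": 1}, {"x": 0, "y": 0.021, "z": -0.033, "roll": 0, "fingers": 1}, {"x": 0, "y": 0.018, "z": -0.025, "roll": 0, "fingers": 1}, {"x": 0, "y": 0, "z": 0, "roll": 0, "fingers": 1}]'

```text
clock: 2.87
eef_pos: [0.4573, 0.3347, 0.259]
tool_rot: [0.433, 0.567, -0.427, 0.556]
ft_force: [0.5, -0.1, -1.6]
grip_width: 0.0853
```

```bash
python3 -c "
from h import *
togo([.459,.3275,.231])
c=shot('wrist','wrist2')
print(proj(c,[[.459,.3275,.153],[.459,.3275,.078]]))"
```

```text
t 2.87 eef [0.4573 0.3347 0.259 ] togo tool [ 0.0278 -0.0002  0.0079] f [ 0.5 -0.1 -1.6] w 0.0853 j [0.62 0.36 0.25 1.45 0.02 1.93]
y axis [ 0.965  0.26  -0.003] x [-0.007  0.015 -1.   ]
[[276.4878278  217.04528055]
 [276.63746705 191.60608968]]
```

View pics/wrist2.png

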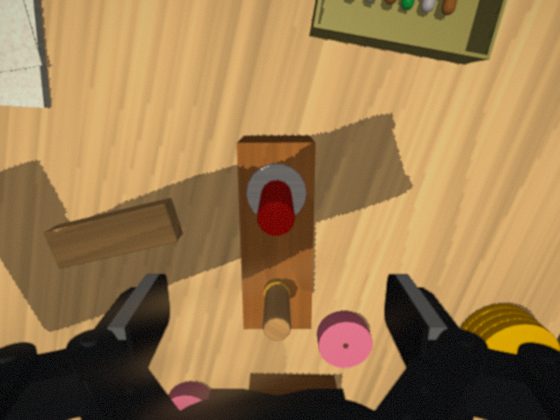

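The projection of the measured rod lands on it, top at (276,217). Going down.

>>> arm_command --motion '[{"x": 0.0, "y": 0, "z": 0.0075, "roll": 0, "fingers": 1}, {"x": 0.035, "y": 0, "z": 0.001, "roll": 0, "fingers": 1}, {"x": 0.035, "y": 0, "z": 0.001, "roll": 0, "fingers": 1}, {"x": 0.03, "y": 0, "z": 0.001, "roll": 0, "fingers": 1}, {"x": 0.02, "y": 0, "z": 0.001, "roll": 0, "fingers": 1}, {"x": 0, "y": 0, "z": 0, "roll": 0, "fingers": 1}]'

```text
clock: 3.42
eef_pos: [0.4586, 0.3135, 0.1376]
tool_rot: [0.434, 0.564, -0.429, 0.556]
ft_force: [-1.0, -0.6, -0.2]
grip_width: 0.0854
```

```bash
python3 -c "
from h import *
togo([.459,.3275,.108])"
```

```text
t 3.42 eef [0.4586 0.3135 0.1376] togo tool [ 0.0298  0.004  -0.013 ] f [-1.  -0.6 -0.2] w 0.0854 j [ 0.59  0.4  -0.02  1.15  0.01  1.91]
y axis [ 0.967  0.255 -0.001] x [-0.005  0.013 -1.   ]
```

>>> arm_command --motion '[{"x": 0.0, "y": 0.004, "z": -0.0135, "roll": 0, "fingers": 1}, {"x": 0.015, "y": 0, "z": 0, "roll": 0, "fingers": 1}, {"x": 0.013, "y": 0, "z": 0, "roll": 0, "fingers": 1}, {"x": 0, "y": 0, "z": 0, "roll": 0, "fingers": 1}]'

```text
clock: 3.75
eef_pos: [0.4607, 0.3251, 0.1146]
tool_rot: [0.438, 0.562, -0.43, 0.555]
ft_force: [0.3, -0.8, 1.1]
grip_width: 0.0857
```

```bash
python3 -c "
from h import *
togo([.459,.3275,.108])"
```

```text
t 3.75 eef [0.4607 0.3251 0.1146] togo tool [ 0.0067 -0.001  -0.0027] f [ 0.3 -0.8  1.1] w 0.0857 j [ 0.61  0.43 -0.03  1.1   0.01  1.93]
y axis [0.969 0.248 0.003] x [-0.001  0.015 -1.   ]
```

>>> arm_command --motion '[{"x": 0.006, "y": -0.001, "z": -0.0027, "roll": 0, "fingers": 1}, {"x": 0, "y": 0, "z": 0, "roll": 0, "fingers": 1}, {"x": 0, "y": 0, "z": 0, "roll": 0, "fingers": 0}, {"x": 0, "y": 0, "z": 0, "roll": 0, "fingers": 0}, {"x": 0, "y": 0, "z": 0, "roll": 0, "fingers": 0}, {"x": 0, "y": 0, "z": 0, "roll": 0, "fingers": 0}, {"x": 0, "y": 0, "z": 0, "roll": 0, "fingers": 0}, {"x": 0, "y": 0, "z": 0, "roll": 0, "fingers": 0}, {"x": 0, "y": 0, "z": 0, "roll": 0, "fingers": 0}]'

```text
clock: 4.5
eef_pos: [0.461, 0.3295, 0.1163]
tool_rot: [0.441, 0.561, -0.427, 0.555]
ft_force: [0.0, 0.6, -0.1]
grip_width: 0.0266
```

```bash
python3 -c "
from h import *
togo([.459,.3275,.108])
shot('wrist','wrist3')
a=shot('scene','scene3')['frame'];cv2.imwrite('pics/c3.png',cv2.resize(a[220:380,320:520],(800,600))[:,:,::-1])"
```

```text
t 4.5 eef [0.461  0.3295 0.1163] togo tool [ 0.0083 -0.0025  0.0016] f [ 0.   0.6 -0.1] w 0.0266 j [ 0.61  0.43 -0.03  1.09  0.01  1.93]
y axis [0.969 0.247 0.011] x [ 0.006  0.021 -1.   ]
```

View pics/c3.png

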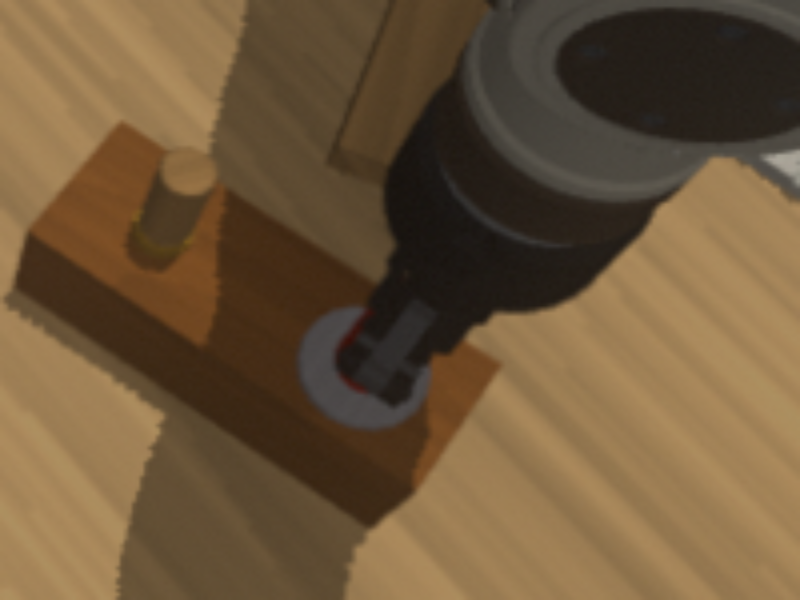

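Gripped at 26.6 mm wide, with the TCP 106 mm above the tip. Lifting.

>>> arm_command --motion '[{"x": -0.02, "y": 0, "z": 0, "roll": 0, "fingers": 0}, {"x": -0.03, "y": 0, "z": 0, "roll": 0, "fingers": 0}, {"x": -0.04, "y": 0, "z": 0, "roll": 0, "fingers": 0}, {"x": -0.04, "y": 0, "z": 0, "roll": 0, "fingers": 0}, {"x": -0.035, "y": 0, "z": 0, "roll": 0, "fingers": 0}, {"x": -0.01, "y": 0, "z": 0, "roll": 0, "fingers": 0}, {"x": 0, "y": 0, "z": 0, "roll": 0, "fingers": 0}]'

```text
clock: 5.18
eef_pos: [0.4601, 0.3249, 0.2913]
tool_rot: [0.438, 0.562, -0.43, 0.555]
ft_force: [0.6, 0.3, -3.1]
grip_width: 0.0265
```

```bash
python3 -c "
from h import *
togo([.5625,.0165,.28])
o=get_obs();M=Ro.from_quat(o['tool_rot']).as_matrix()
for n in ('scene','side'):
  c=shot(n,n+'4')
  q=proj(c,[o['eef_pos']+M[:,0]*.106,o['eef_pos']+M[:,0]*.044]);print(n,q)
  x,y=q[0].astype(int); x0=max(x-50,0);y0=max(y-60,0)
  cv2.imwrite(f'pics/c4{n}.png',cv2.resize(c['frame'][y0:y0+90,x0:x0+100],(500,450))[:,:,::-1]);print(x0,y0)
"
python3 -c "
import cv2,numpy as np
cv2.imwrite('pics/c4.png',np.hstack([cv2.resize(cv2.imread('pics/c4%s.png'%n),(400,360)) for n in('scene','side')]))"
```

```text
t 5.18 eef [0.4601 0.3249 0.2913] togo tool [0.0066 0.0231 0.3243] f [ 0.6  0.3 -3.1] w 0.0265 j [0.61 0.35 0.31 1.52 0.01 1.93]
y axis [0.969 0.247 0.003] x [-0.001  0.015 -1.   ]
scene [[430.39922475 291.66324158]
 [443.52712487 274.09549488]]
380 231
side [[193.30117651 281.00250299]
 [188.46412568 257.40785126]]
143 221
```

View pics/c4.png

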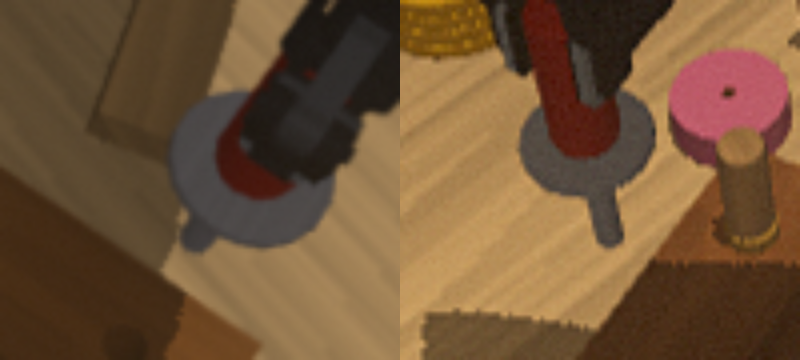

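The rod is in hand, with the tip at scene (428.8,291) and side (195.5,280).

```bash
python3 -c "
from h import *
a=load('scene4');b=load('side4')
T,e=two(a,(429.5,290.5),b,(195.2,279.8));print('tip',T,e)
C,e=two(a,(380+250/4,231+168/4),b,(143+188/4,221+142/4));print('collar',C,e)
o=get_obs();M=Ro.from_quat(o['tool_rot']).as_matrix();print('tip pred',o['eef_pos']+M[:,0]*.106)
print('tip in tool',M.T@(T-o['eef_pos']))
"
```

```text
tip [0.45952101 0.32366385 0.18541485] 0.0017049941863093395
collar [0.45974908 0.32318535 0.24717684] 0.0009746301685615735
tip pred [0.4587658  0.32575854 0.18263478]
tip in tool [0.10319014 0.00021232 0.00217865]
```

>>> arm_command --motion '[{"x": -0.001, "y": 0.002, "z": 0.02, "roll": 0, "fingers": 0}, {"x": -0.001, "y": 0.0026, "z": 0.03, "roll": 0, "fingers": 0}, {"x": -0.001, "y": 0.0026, "z": 0.035, "roll": 0, "fingers": 0}, {"x": -0.001, "y": 0.0026, "z": 0.035, "roll": 0, "fingers": 0}, {"x": -0.001, "y": 0.0026, "z": 0.035, "roll": 0, "fingers": 0}, {"x": -0.001, "y": 0.0026, "z": 0.035, "roll": 0, "fingers": 0}, {"x": -0.001, "y": 0.0026, "z": 0.035, "roll": 0, "fingers": 0}, {"x": -0.001, "y": 0.0026, "z": 0.03, "roll": 0, "fingers": 0}, {"x": 0, "y": 0.002, "z": 0.025, "roll": 0, "fingers": 0}, {"x": 0, "y": 0.001, "z": 0.02, "roll": 0, "fingers": 0}, {"x": 0, "y": 0, "z": 0.01, "roll": 0, "fingers": 0}, {"x": 0, "y": 0, "z": 0, "roll": 0, "fingers": 0}]'

```text
clock: 6.28
eef_pos: [0.551, 0.0156, 0.2581]
tool_rot: [0.42, 0.575, -0.444, 0.544]
ft_force: [0.5, 0.2, -2.1]
grip_width: 0.0269
```

```bash
python3 -c "
from h import *
togo([.562,.0175,.28])"
```

```text
t 6.28 eef [0.551  0.0156 0.2581] togo tool [-0.0225  0.0099  0.0006] f [ 0.5  0.2 -2.1] w 0.0269 j [0.03 0.38 0.27 1.52 0.   1.34]
y axis [ 0.966  0.253 -0.055] x [-0.057  0.    -0.998]
```

The tool leans 3.3°, so I'll aim with the rod tip rather than the TCP.

```bash
cat >> h.py <<'E'
def tip(P=(.5625,.0165,.15),T=(.105,0,.001)):
    o=get_obs();M=Ro.from_quat(o['tool_rot']).as_matrix();t=o['eef_pos']+M@np.array(T)
    print('t',round(o['clock'],2),'tip',t.round(4),'togo tool',(M.T@(np.array(P)-t)).round(4),'f',np.round(o['ft_force'],1),'w',round(o['grip_width'],4),'xaxis',M[:,0].round(3),'vertical down in tool',(M.T@[0,0,-1]).round(3))
E
python3 - <<'E'
from h import *
tip()
o=get_obs();M=Ro.from_quat(o['tool_rot']).as_matrix();t=o['eef_pos']+M@np.array([.105,0,.001])
for n in ('scene','side'):
  c=shot(n,n+'5');q=proj(c,[t,[.5625,.0165,.13]]);print(n,q)
  x,y=q[1].astype(int);x0,y0=x-50,y-60
  im=cv2.resize(c['frame'][y0:y0+100,x0:x0+100],(400,400))
  for p in q: cv2.circle(im,tuple(((p-[x0,y0]+.5)*4).astype(int)),3,(255,0,255),1)
  cv2.imwrite(f'pics/c5{n}.png',im[:,:,::-1])
cv2.imwrite('pics/c5.png',np.hstack([cv2.imread('pics/c5%s.png'%n) for n in('scene','side')]))
E
```

```text
t 6.28 tip [0.5453 0.0146 0.1532] togo tool [0.0023 0.0173 0.0026] f [ 0.5  0.2 -2.1] w 0.0269 xaxis [-0.057  0.    -0.998] vertical down in tool [0.998 0.055 0.014]
scene [[255.70360904 184.40099477]
 [248.57058301 197.69585394]]
side [[283.6795967  176.84954175]
 [277.27071547 181.61636952]]
```

View pics/c5.png

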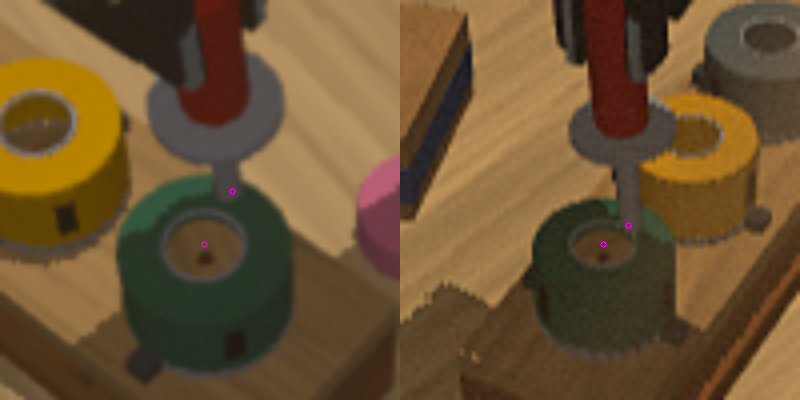

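The tip model agrees with the picture: about (229,196) seen against (232,191) predicted in the scene crop, so it sits a few mm lower than modelled. I'll shift sideways.

>>> arm_command --motion '[{"x": -0.004, "y": 0.009, "z": 0.0015, "roll": 0, "fingers": 0}, {"x": -0.002, "y": 0.009, "z": 0.001, "roll": 0, "fingers": 0}, {"x": -0.001, "y": 0.001, "z": 0, "roll": 0, "fingers": 0}, {"x": -0.001, "y": 0, "z": 0, "roll": 0, "fingers": 0}]'

```text
clock: 6.72
eef_pos: [0.5678, 0.0264, 0.264]
tool_rot: [0.417, 0.579, -0.442, 0.543]
ft_force: [-0.3, -0.1, -4.0]
grip_width: 0.0264
```

```bash
python3 - <<'E'
from h import *
tip()
o=get_obs();M=Ro.from_quat(o['tool_rot']).as_matrix();t=o['eef_pos']+M@np.array([.105,0,.001])
for n in ('scene','side'):
  c=shot(n,n+'6');q=proj(c,[t,[.5625,.0165,.13]]);print(n,q)
  x,y=q[1].astype(int);x0,y0=x-50,y-60
  im=cv2.resize(c['frame'][y0:y0+100,x0:x0+100],(400,400))
  for p in q: cv2.circle(im,tuple(((p-[x0,y0]+.5)*4).astype(int)),3,(255,0,255),1)
  cv2.imwrite(f'pics/c6{n}.png',im[:,:,::-1])
cv2.imwrite('pics/c6.png',np.hstack([cv2.imread('pics/c6%s.png'%n) for n in('scene','side')]))
E
```

```text
t 6.72 tip [0.5616 0.0258 0.1592] togo tool [ 0.0091 -0.0011  0.0094] f [-0.3 -0.1 -4. ] w 0.0264 xaxis [-0.062  0.003 -0.998] vertical down in tool [0.998 0.059 0.019]
scene [[251.24530225 191.8764862 ]
 [248.57058301 197.69585394]]
side [[274.19282147 173.88998605]
 [277.27071547 181.61636952]]
```

View pics/c6.png

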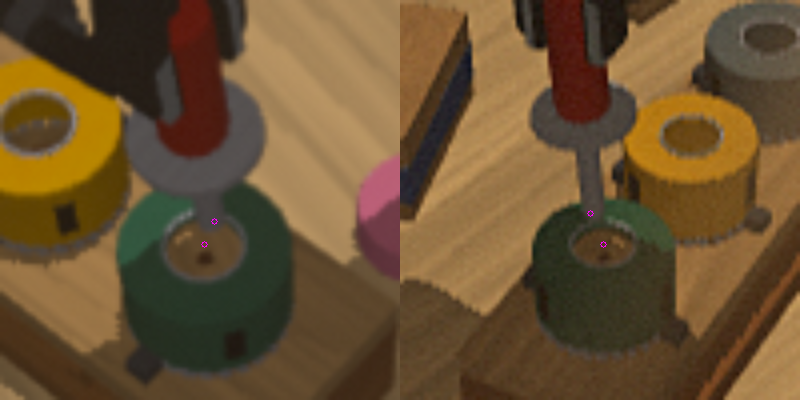

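>>> arm_command --motion '[{"x": 0, "y": 0, "z": 0.008, "roll": 0, "fingers": 0}, {"x": 0, "y": 0, "z": 0, "roll": 0, "fingers": 0}, {"x": 0, "y": 0, "z": 0, "roll": 0, "fingers": 0}]'

```text
clock: 7.07
eef_pos: [0.5688, 0.0191, 0.2644]
tool_rot: [0.416, 0.58, -0.441, 0.544]
ft_force: [-0.4, -0.5, -2.8]
grip_width: 0.0265
```

```bash
python3 -c "
from h import *
tip((.5625,.0165,.13))"
```

```text
t 7.07 tip [0.5626 0.0185 0.1596] togo tool [0.0295 0.0011 0.0024] f [-0.4 -0.5 -2.8] w 0.0265 xaxis [-0.061  0.003 -0.998] vertical down in tool [0.998 0.058 0.019]
```

>>> arm_command --motion '[{"x": 0.012, "y": 0.001, "z": 0.001, "roll": 0, "fingers": 0}, {"x": 0.012, "y": 0.001, "z": 0.001, "roll": 0, "fingers": 0}, {"x": 0.008, "y": 0, "z": 0, "roll": 0, "fingers": 0}, {"x": 0.002, "y": 0, "z": 0, "roll": 0, "fingers": 0}]'

```text
clock: 7.4
eef_pos: [0.5694, 0.0169, 0.231]
tool_rot: [0.418, 0.579, -0.441, 0.545]
ft_force: [-0.5, 0.3, -2.7]
grip_width: 0.0265
```

```bash
python3 - <<'E'
from h import *
tip((.5625,.0165,.12))
for n in ('scene','side'):
  c=shot(n,n+'7');q=proj(c,[[.5625,.0165,.13]])[0]
  x,y=q.astype(int);x0,y0=x-50,y-60
  cv2.imwrite(f'pics/c7{n}.png',cv2.resize(c['frame'][y0:y0+100,x0:x0+100],(400,400))[:,:,::-1])
cv2.imwrite('pics/c7.png',np.hstack([cv2.imread('pics/c7%s.png'%n) for n in('scene','side')]))
E
```

```text
t 7.4 tip [0.5636 0.0163 0.1261] togo tool [ 0.0062 -0.0007 -0.0004] f [-0.5  0.3 -2.7] w 0.0265 xaxis [-0.058  0.003 -0.998] vertical down in tool [0.998 0.055 0.018]
```

View pics/c7.png

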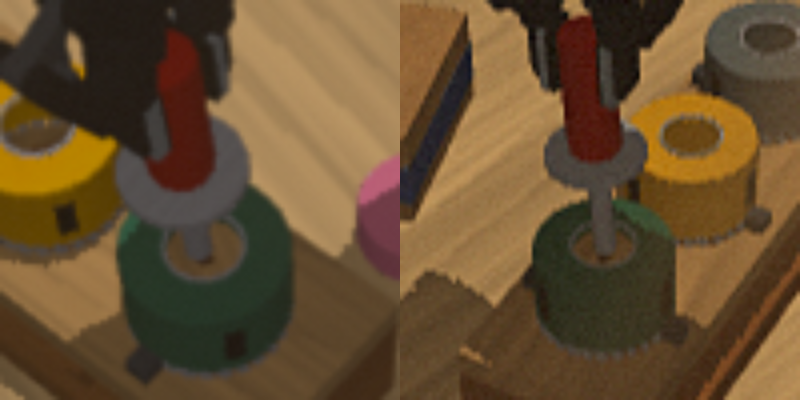

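The tip is inside the hole and centred, near (205,250) in the scene crop and (604,250) in the side crop. Pushing.

>>> arm_command --motion '[{"x": 0.004, "y": 0, "z": 0, "roll": 0, "fingers": 0}, {"x": 0.007, "y": 0.0004, "z": 0, "roll": 0, "fingers": 0}, {"x": 0.007, "y": 0.0004, "z": 0, "roll": 0, "fingers": 0}, {"x": 0.007, "y": 0.0004, "z": 0, "roll": 0, "fingers": 0}]'

```text
clock: 7.83
eef_pos: [0.572, 0.0161, 0.2145]
tool_rot: [0.42, 0.574, -0.439, 0.549]
ft_force: [-5.6, -3.8, 14.5]
grip_width: 0.0268
```

```bash
python3 -c "
from h import *
tip((.5625,.0165,.068))"
```

```text
t 7.83 tip [0.5676 0.0151 0.1095] togo tool [ 0.0417 -0.0028 -0.0022] f [-5.6 -3.8 14.5] w 0.0268 xaxis [-0.044  0.    -0.999] vertical down in tool [0.999 0.043 0.012]
```

>>> arm_command --motion '[{"x": 0.009, "y": -0.001, "z": 0, "roll": 0, "fingers": 0}, {"x": 0.009, "y": -0.001, "z": 0, "roll": 0, "fingers": 0}, {"x": 0.009, "y": -0.001, "z": 0, "roll": 0, "fingers": 0}]'

```text
clock: 8.08
eef_pos: [0.5688, 0.0136, 0.2074]
tool_rot: [0.423, 0.568, -0.436, 0.555]
ft_force: [-9.9, -0.2, 32.2]
grip_width: 0.0268
```

```bash
python3 -c "
from h import *
tip((.5625,.0165,.068))"
```

```text
t 8.08 tip [0.5665 0.0123 0.1024] togo tool [ 0.0345 -0.0019 -0.0049] f [-9.9 -0.2 32.2] w 0.0268 xaxis [-0.025 -0.003 -1.   ] vertical down in tool [1.    0.025 0.004]
```

Force rose to 32 N for only 7 mm of travel. Looking before pushing harder.

```bash
cat > look.py <<'E'
from h import *
import sys
k=sys.argv[1]
tip((.5625,.0165,.068))
ims=[]
for n in ('scene','side'):
  c=shot(n,n+k);x,y=proj(c,[[.5625,.0165,.13]])[0].astype(int);x0,y0=x-50,y-60
  ims.append(cv2.resize(c['frame'][y0:y0+100,x0:x0+100],(400,400),interpolation=cv2.INTER_CUBIC)[:,:,::-1])
cv2.imwrite(f'pics/c{k}.png',np.hstack(ims)); tip()
E
python3 look.py 8
```

```text
t 8.08 tip [0.5665 0.0123 0.1024] togo tool [ 0.0345 -0.0019 -0.0049] f [-9.9 -0.2 32.2] w 0.0268 xaxis [-0.025 -0.003 -1.   ] vertical down in tool [1.    0.025 0.004]
t 8.18 tip [0.5662 0.0127 0.1017] togo tool [-0.0482 -0.0038 -0.0049] f [-7.9  0.4 24.5] w 0.0265 xaxis [-0.025 -0.002 -1.   ] vertical down in tool [1.    0.025 0.004]
```

View pics/c8.png

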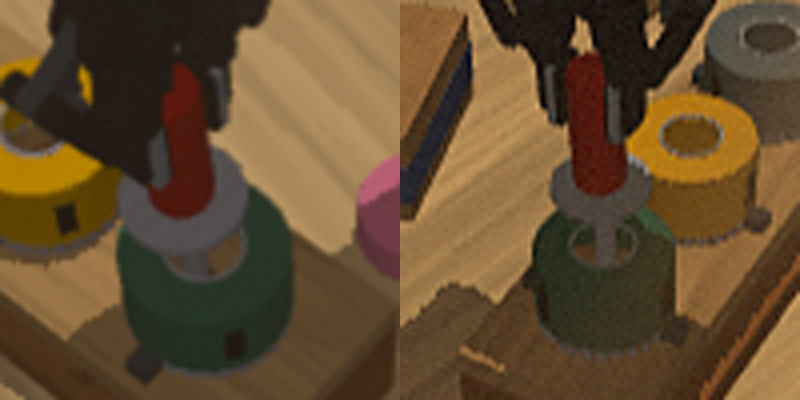

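```bash
python3 -c "
from h import *
for k,p,q in [('7',(184,179),(196,155)),('8',(183,205),(201,187))]:
  a=load('scene'+k);b=load('side'+k)
  print(two(a,(198+p[0]/4,137+p[1]/4),b,(227+q[0]/4,121+q[1]/4)))
"
```

```text
(array([0.56783116, 0.01519868, 0.18520586]), np.float64(0.004528515140644928))
(array([0.5677274 , 0.01190959, 0.16144242]), np.float64(0.0037053353727967303))
```

The collar dropped 24 mm, the same as the tool, so the rod isn't slipping and the plug is moving. Continuing with a small centring correction.

>>> arm_command --motion '[{"x": 0.008, "y": -0.001, "z": -0.0015, "roll": 0, "fingers": 0}, {"x": 0.008, "y": -0.001, "z": -0.0015, "roll": 0, "fingers": 0}, {"x": 0.008, "y": -0.001, "z": -0.0015, "roll": 0, "fingers": 0}]'

```text
clock: 8.43
eef_pos: [0.5675, 0.0174, 0.193]
tool_rot: [0.428, 0.563, -0.432, 0.56]
ft_force: [-0.5, -0.8, 0.3]
grip_width: 0.0266
```

```bash
python3 -c "
from h import *
tip((.5625,.0165,.068))"
```

```text
t 8.43 tip [0.567  0.0162 0.088 ] togo tool [ 0.02   -0.0042 -0.0015] f [-0.5 -0.8  0.3] w 0.0266 xaxis [-0.007 -0.002 -1.   ] vertical down in tool [ 1.     0.007 -0.   ]
```

The force dropped to nothing, so the plug is probably out. Continuing down.

>>> arm_command --motion '[{"x": 0.003, "y": -0.004, "z": -0.001, "roll": 0, "fingers": 0}, {"x": 0.005, "y": 0, "z": 0, "roll": 0, "fingers": 0}, {"x": 0.005, "y": 0, "z": 0, "roll": 0, "fingers": 0}, {"x": 0, "y": 0, "z": 0, "roll": 0, "fingers": 0}]'

```text
clock: 8.77
eef_pos: [0.5609, 0.0176, 0.1748]
tool_rot: [0.426, 0.565, -0.433, 0.559]
ft_force: [-0.8, -0.2, 2.9]
grip_width: 0.0268
```

```bash
python3 look.py 9
```

```text
t 8.77 tip [0.5598 0.0164 0.0698] togo tool [0.0018 0.0026 0.0006] f [-0.8 -0.2  2.9] w 0.0268 xaxis [-0.012 -0.002 -1.   ] vertical down in tool [1.    0.012 0.001]
t 8.87 tip [0.5599 0.0165 0.0703] togo tool [-0.0797  0.0015  0.0006] f [ 0.4 -0.5 -2.9] w 0.0266 xaxis [-0.012 -0.002 -1.   ] vertical down in tool [1.    0.012 0.001]
```

View pics/c9.png

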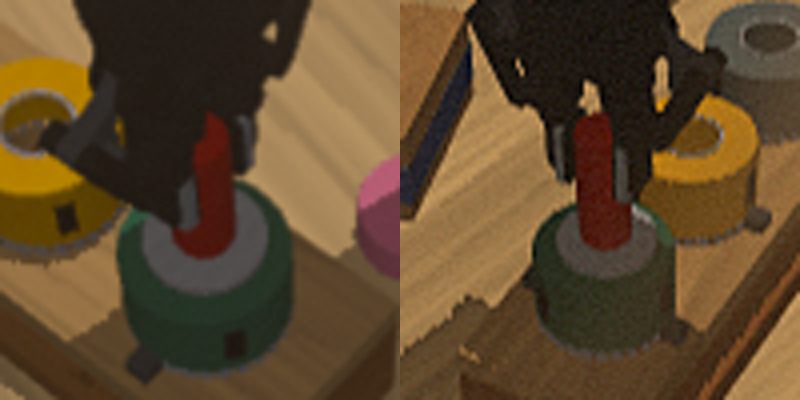

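The collar is almost on the saw and centred. Pressing lightly to seat it.

>>> arm_command --motion '[{"x": 0.003, "y": 0.0015, "z": 0, "roll": 0, "fingers": 0}, {"x": 0.003, "y": 0, "z": 0, "roll": 0, "fingers": 0}, {"x": 0.002, "y": 0, "z": 0, "roll": 0, "fingers": 0}]'

```text
clock: 9.12
eef_pos: [0.5615, 0.0175, 0.1748]
tool_rot: [0.427, 0.564, -0.432, 0.559]
ft_force: [-1.9, 0.1, 4.2]
grip_width: 0.0265
```

Contact is made and z has stopped at 0.1748, so the collar is seated. Opening.

>>> arm_command --motion '[{"x": 0, "y": 0, "z": 0, "roll": 0, "fingers": 0.6}, {"x": 0, "y": 0, "z": 0, "roll": 0, "fingers": 1}, {"x": 0, "y": 0, "z": 0, "roll": 0, "fingers": 1}, {"x": 0, "y": 0, "z": 0, "roll": 0, "fingers": 1}, {"x": 0, "y": 0, "z": 0, "roll": 0, "fingers": 1}, {"x": 0, "y": 0, "z": 0, "roll": 0, "fingers": 1}]'

```text
clock: 9.62
eef_pos: [0.5632, 0.0176, 0.1756]
tool_rot: [0.428, 0.563, -0.432, 0.56]
ft_force: [-1.4, 0.5, 0.2]
grip_width: 0.0853
```

```bash
python3 look.py 10
```

```text
t 9.62 tip [0.5627 0.0164 0.0706] togo tool [ 0.0026 -0.0001 -0.0002] f [-1.4  0.5  0.2] w 0.0853 xaxis [-0.007 -0.002 -1.   ] vertical down in tool [ 1.     0.007 -0.   ]
t 9.72 tip [0.5625 0.0164 0.0706] togo tool [-0.0794 -0.0006 -0.0001] f [ 0.3  0.5 -0.6] w 0.0852 xaxis [-0.007 -0.002 -1.   ] vertical down in tool [ 1.     0.008 -0.   ]
```

View pics/c10.png

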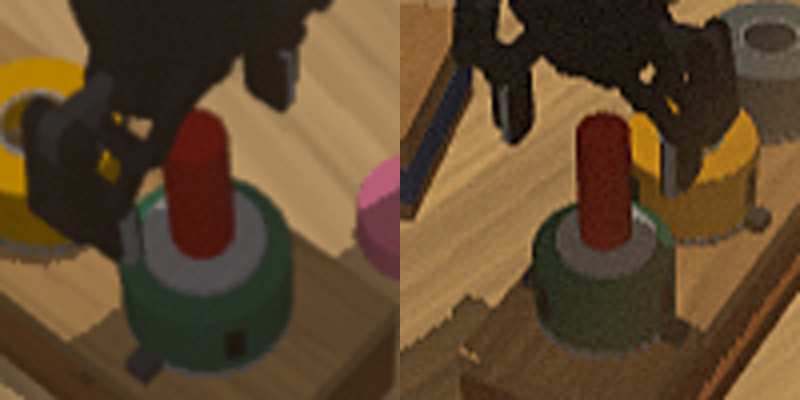

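The rod stands free with its collar on the saw. Retreating straight up.

>>> arm_command --motion '[{"x": -0.015, "y": 0, "z": 0, "roll": 0, "fingers": 1}, {"x": -0.03, "y": 0, "z": 0, "roll": 0, "fingers": 1}, {"x": -0.035, "y": 0, "z": 0, "roll": 0, "fingers": 1}, {"x": -0.035, "y": 0, "z": 0, "roll": 0, "fingers": 1}, {"x": -0.03, "y": 0, "z": 0, "roll": 0, "fingers": 1}, {"x": 0, "y": 0, "z": 0, "roll": 0, "fingers": 1}, {"x": 0, "y": 0, "z": 0, "roll": 0, "fingers": 1}]'

```text
clock: 10.3
eef_pos: [0.5621, 0.0178, 0.3225]
tool_rot: [0.425, 0.566, -0.434, 0.557]
ft_force: [-0.3, -0.4, -0.8]
grip_width: 0.0858
```

```bash
python3 look.py 11; python3 -c "
from h import *
a=load('scene11');b=load('side11')
for c,(x0,y0),nm in ((a,(198,137),'a'),(b,(227,121),'b')):
  im=c['frame'].astype(int);M=((im[...,0]>80)&(im[...,1]<.4*im[...,0])&(im[...,2]<.4*im[...,0]));M[:y0]=0;M[y0+100:]=0;M[:,:x0]=0;M[:,x0+100:]=0
  ys,xs=np.nonzero(M);print(nm,xs.min(),xs.max(),ys.min(),ys.max())
"
```

```text
t 10.3 tip [0.5606 0.0166 0.2175] togo tool [0.1495 0.0044 0.0009] f [-0.3 -0.4 -0.8] w 0.0858 xaxis [-0.017 -0.003 -1.   ] vertical down in tool [1.    0.017 0.002]
t 10.4 tip [0.56   0.0166 0.2168] togo tool [0.0667 0.0036 0.0009] f [ 0.5 -1.2 -0. ] w 0.0852 xaxis [-0.018 -0.003 -1.   ] vertical down in tool [1.    0.018 0.002]
a 238 253 165 195
b 272 284 149 182
```

View pics/c11.png

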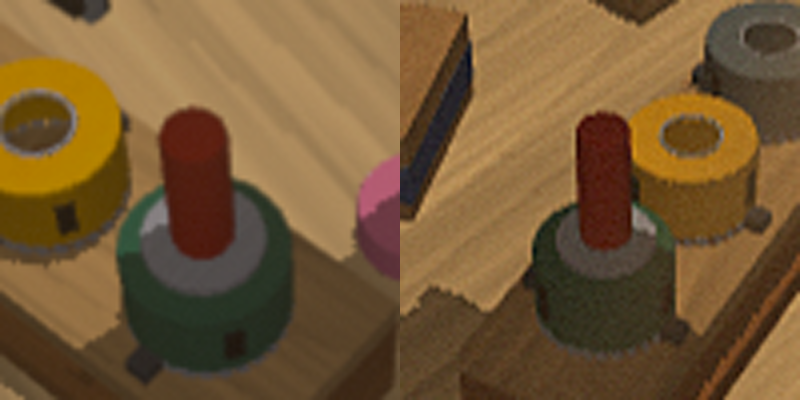

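The rod stands upright and seated. Next I triangulate it and see whether the tray is visible anywhere.

```bash
python3 - <<'E'
from h import *
a=load('scene11');b=load('side11')
T,e=two(a,(198+194/4-.4,137+128/4-.4),b,(227+203/4-.4,121+130/4-.4));print('handle top',T,e)
C,e=two(a,(198+203/4-.4,137+243/4-.4),b,(227+206/4-.4,121+240/4-.4));print('collar',C,e)
ims=[]
for c,(x0,y0,x1,y1) in ((a,(120,110,320,280)),(b,(230,110,370,250))):
    ims.append(cv2.convertScaleAbs(cv2.resize(c['frame'][y0:y1,x0:x1],(400,400),interpolation=cv2.INTER_CUBIC),alpha=1.6))
cv2.imwrite('pics/rack.png',np.hstack(ims)[:,:,::-1])
c=shot('wrist','wrist11')
E
```

```text
handle top [0.56060783 0.01507351 0.21012301] 0.0016176095201877357
collar [0.5623837  0.01507695 0.13099586] 0.0020911132148788334
```

View pics/rack.png

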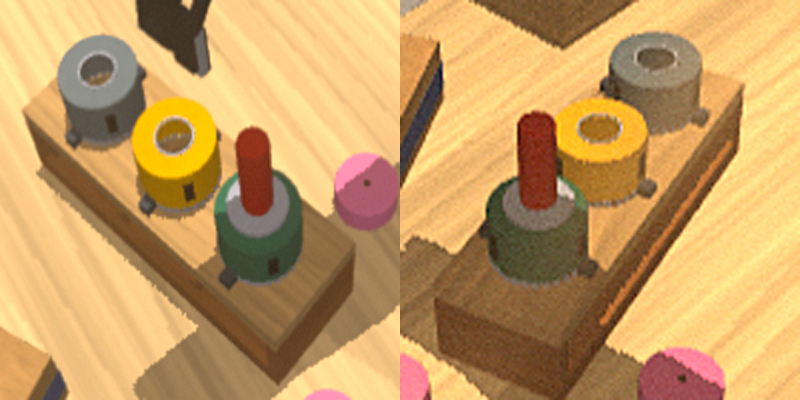

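View pics/wrist11.png

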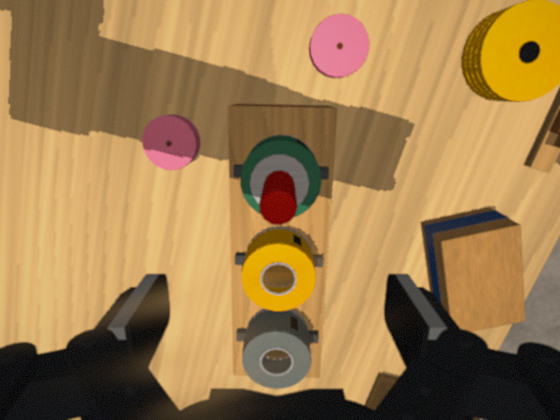

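The handle top is at 0.210 (0.211 means seated) and the rod is within 2 mm of the axis. The tray can't be seen from any view. The evidence for the drop is that the force went from 32 N to about 0 partway down, before the collar seated. Handing in.

```bash
python3 -c "
from workcell import job_done
print(job_done())"
```

```text
the job is handed in; nothing more can be done
None
```

I took the red-handled rod from the tool block, put it down through the green saw's hole and pushed until the collar sat on the saw. I then released it, backed off about 15 cm straight up and handed the job in at about 10.5 s.

**Last checks that agreed:**
- **Seating:** the handle top measured 0.210 m, against 0.211 m for a seated collar.
- **Position:** the rod is within about 2 mm of the hole's axis and leans about 1–2°.
- **Gripper:** it is open and clear of everything.

**Not directly confirmed:** I could not see the plug in the tray, because no camera view shows inside it. I infer that it dropped, because the push force fell from about 32 N to 0 partway down and the seated tip reaches below the teeth.

**What disagreed:**
- **Push force:** it peaked at about 32 N, above the 5–15 N stated. The rod was moving fast and was 4–5 mm off centre at the time.
- **Tool lean:** the tool drifted to about 3.5° during the carry, so I aimed with the rod tip instead of the tool point. The lean was under 1° at release.
- **First saw measurement:** my first fit of the green saw's hole in the side view was wrong, so I redid it before moving.

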